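# Clear the flux pot off the board and clip the hold-down bar shut

## Robot

A 7-joint arm with a two-finger parallel gripper is mounted at the origin on the work surface. World frame = base frame: x ahead of the robot, y to its left, z up, the work surface at z = 0. Lengths are in m, angles in rad, forces in N, time in s.
With the tool pointing down it reaches from about 0.4 to 0.85 m from the base axis. Payload 10.4 kg.
Tool frame: the origin (TCP) lies at the very end of the fingers, on their centre line; the grasp point (between the pads) lies bot.tcp_to_grasp behind it (bot.tcp_to_grasp is the distance from the TCP to the grasp point, in m); z points along the fingers, y is the line along which they close (so a half turn about z gives the same grasp; the last joint's range is limited). The gripper opens to 85 mm and grips with 20 to 120 N. Pads are 22 mm wide; open, the fingers measure 114 mm over their backs; the gripper's body (76 mm by 85 mm) begins 54 mm behind the grasp point. The pads swing forward as they close: fully open they stand 13 mm farther back than shut.
Start: joints at [-1.17, 0.332, -0.065, 1.46, 0.022, 1.35, -0.088], TCP at [0.257, 0.57, 0.231] pointing down, gripper open.
Joint ranges: [-2.6, 2.6], [-0.5, 2.12], [-1.47, 1.34], [0.16, 2.42], [-1.27, 4.41], [0.06, 2.06], [-2.6, 2.6]. Speed limits (rad/s): [2.22, 2.22, 2.79, 2.79, 3.14, 3.14, 3.14].

## Interface

Orientations are given as a unit quaternion [x, y, z, w].
In Python, from station import get_state, eyes, workorder, bot gives the robot as it stands.
- The arm moves only by the tool apply_moves, never from a script. Its argument "moves" is a list of rows, each a list of 5 numbers: the opening, from 0 (shut) to 1 (fully open), then the shift along the tool's x, y, z scaled (see below), then the turn about the tool's z scaled (see below). In form: [[fingers, x, y, z, spin], ...]. A call has 1 to 20 rows; each row is the pose to reach, as a shift and turn from the pose commanded when the call began, along the tool's axes at that moment; what a row does not reach only later rows make up. The controller multiplies each number of a shift by 120 mm and each number of a turn by 90 degrees. A row lasts 1/10 s, in which the tool goes at most 50 mm and 8.59 degrees, less where a joint would pass 70% of its speed; a pose out of reach is approached as far as the arm can. A call with a number of a shift or a turn outside -1 to 1 is refused whole. A call with a gripper value outside its range is refused whole. The fingers move at their own pace and stop on an object; "force" is the grip in N (left out, the last holds). Time passes only in rows, so rows that repeat a pose let the fingers close. It gives the time, the measured TCP pose, the force, the opening and the grip force at its end, in the units of the state.
- get_state(): the state, without advancing time (a new reading comes with each control period).
- eyes.camera(name): name is "side" or "top" or "wrist"; returns the picture (400x640x3 uint8, blue, green, red); there is no depth.
- eyes.calibration(name): a dict with "fx", "fy", "cx", "cy" (pixels), "R" (3x3) and "t" (3): a world point X has camera coordinates R X + t. Camera axes: x right, y down, z forward; pixel columns grow to the right and rows downward; lengths in m; the calibration is good to about 2 mm. A picture is of the moment at which its call begins: read the wrist's pose just before it. calibration takes no time and is no camera call; for the wrist camera it gives the pose at the moment of the call.
- workorder.job_done(): hands the job in; it is judged then, once.
The state is a dict: "clock": time; "joint_positions": joint angles; "qd": joint speeds; "tau": joint torques, N m; "ee_pos": TCP position; "ee_rot": TCP orientation; "ft_force": force on the tool from outside, world axes, zero at the start; "ft_torque": the same for the moment, N m; "gripper_width": opening from 0.0 (shut) to 1.0 (fully open); "gripper_force": force on a finger pad.
Only numpy, scipy, OpenCV 4.12 (cv2) and the standard library are available. Lean on these libraries where they do the work, as an engineer would, in place of code of your own. Each camera call takes 0.05 s, during which the arm holds its last target. There are 200 camera calls.

## Task

Someone left the flux pot standing on the circuit board in the board holder. Lift it off by its handle and set it down gently (not dropped), upright and wholly on the round cork mat; then swing the open hold-down bar over the board and press its end down until the sprung jaw snaps under the catch pin. Leave everything else on the bench where it is.

Things in the scene. Friction and masses are not known exactly. Their poses are not given: they have to be found in the camera images.
- holder: Board holder screwed to the bench: grey base plate 120 (x) by 270 (y) by 12 mm high, with a raised bed whose green circuit board (92 by 136 mm) has its top 30 mm above the base's underside. Origin: centre of the underside; z up. Its hold-down bar is hinged at the +y end and closes towards the -y end, lying along y in the plane x = 0.
- bar_hinge (a point): Point on the hinge axis of the hold-down bar (axis parallel to the holder's x), at holder (0, +105, 62) mm. The two steel cheeks beside it reach z = 74 mm.
- bar (a joint): Angle of the hold-down bar, rad: 0 = closed, level over the board; 1.57 = upright; starts at 1.55 to 1.9 (leaning away from the board). Stiff hinge: it stays where left; 1.5 to 3 N at its end moves it. Aluminium, 24 mm wide, 12 mm thick, end 198 mm from the hinge. The jaw meets the pin at about 0.1; from there 10 to 15 N at the pad snap it home.
- press_pad (a point): Centre of the outer face of the black 40 by 40 mm press pad near the bar's end, 175 mm along the bar from the hinge and 9 mm out from the bar's centre plane. The face looks up when the bar is closed (then at holder (0, -70, 71) mm) and to holder +y when the bar is upright.
- jaw (a joint): Angle of the sprung outer jaw, rad: 0 = at rest, hanging square to the bar; grows as it is forced outwards (about 0.2 while its tooth rides over the pin, 0 again once it has snapped under it). The jaw, 22 mm wide steel, hangs from the bar's end 212 mm from the hinge and reaches 47 mm below the bar's centre plane.
- catch_pin (a point): Centre of the fixed steel catch pin, 8 mm thick, lying along the holder's x between two small posts, at holder (0, -95, 40) mm. The posts' tops are at z = 48 mm.
- pot: Closed steel flux pot, 62 mm across, 50 mm high to the top of its lid, with a fixed arched handle above that (overall 92 mm), about 0.22 kg. Origin: centre of its underside; z up. The handle arch lies along the pot's x. It starts standing on the circuit board.
- pot_grip (a point): Centre of the pot's black handle grip, 85 mm above the pot's underside: a bar 40 mm long (pot x), 12 mm thick (pot y), 14 mm high; 28 mm of clear space below it.
- mat: Round cork mat, 96 mm across and 5 mm thick, fixed to the bench. Origin: centre of its underside.
- reel: Solder reel standing on end, 60 mm across, 55 mm high, near the mat; must not be moved. Origin: centre of its underside.
- reel_big: Larger solder reel standing on end, 72 mm across, 62 mm high; must not be moved. Origin: centre of its underside.
- bottle: White plastic bottle, 44 mm across, 110 mm high; must not be moved. Origin: centre of its underside.
- screwdriver: Screwdriver lying on the bench; must not be moved. Origin: under its middle.
- saw: Junior hacksaw lying flat, about 230 by 90 mm, 12 mm high; must not be moved. Origin: underside, at the middle of its length, 20 mm from the blade.
Not all that is in view belongs to the job. There is more than one size of the mat; the job needs the middle-sized.

How it is judged:
On the way, in this order (a step that is already met when the one before it is completed fails the run):
1. the pot stands on the cork mat, released and still (horizontal distance between pot and mat below 0.018 m and z of pot in the frame of mat between 0.002 and 0.009 m and angle between pot's own z axis and vertical below 0.1 rad and linear speed of pot below 0.02 m/s and contact force between the fingers and pot below 0.1 N), for 0.3 s.
2. the hold-down bar is down and its sprung jaw has snapped under the pin (value of joint bar below 0.02 rad and value of joint jaw below 0.08 rad), for 0.2 s.
At the end, for the whole second after the job is handed in: The hold-down bar is closed to within 0.02 rad with its jaw sprung back (within 0.08 rad of rest) under the catch pin, and the pot stands released, still and upright (within 0.1 rad) on the mat, its centre within 18 mm of the mat's centre (all of step 1 and all of step 2); the robot touches nothing.
It fails at once if the pot is tipped over (by more than 0.6 rad) (angle between pot's own z axis and vertical above 0.6 rad).
It fails at once if the pot is dropped (moves faster than 0.7 m/s while not touched by the fingers) (linear speed of pot above 0.7 m/s and contact force between the fingers and pot below 0.1 N).
It fails at once if another thing on the bench is moved by more than 30 mm (distance of any of reel, reel_big, bottle, screwdriver, saw from where it was at the start of the episode above 0.03 m).
It also fails if it takes over 56 s, if anything falls off the work surface, if the arm or the gripper's body presses on something with over 40 N, if the wrist force passes 120 N, or if a joint passes its speed limit or range.

## Working session

There is one attempt and no reset: what is moved stays moved. The work goes in short steps, Python scripts to look and compute and a tool call to move; the robot and the scene stay as the last step left them, time stands still between calls to the robot, and variables do not carry over. Pictures are saved under pics/ and viewed, at most 11 in all, crops included, and the job is handed in when it is done.

Besides the shell and the picture viewer there is one more tool, called after "Emit:" in YAML: its name, and indented under it one key for each argument. apply_moves: Moves the arm, as the interface text tells. Shifts and turns lie within -1 to 1; 1 stands for 120 mm of shift or 90 degrees of turn. Its arguments: {"type":"object","properties":{"moves":{"type":"array"},"force":{"type":"number"}},"required":["moves"]}

```bash
mkdir -p pics
python3 - <<'E'
from station import get_state, eyes, workorder, bot
import cv2,json
s=get_state();print(s['clock'],s['ee_pos'],s['ee_rot'],bot.tcp_to_grasp,s['gripper_width'])
for n in('top','side'):
    cv2.imwrite(f'pics/{n}0.png',eyes.camera(n)); c=eyes.calibration(n);print(n,c)
E
```

```text
0.0 [0.25685011 0.56938036 0.23051163] [ 2.10279283e-01  9.77641095e-01 -7.05174666e-04 -1.24480947e-04] 0.0187 0.998499333517834
top {'fx': 503.4923562290448, 'fy': 503.4923562290448, 'cx': 320.84406889079963, 'cy': 204.55028330198104, 'R': array([[-0.01210298, -0.99989188,  0.00835195],
       [-0.99357238,  0.0110855 , -0.11265452],
       [ 0.11254976, -0.00966172, -0.99359912]]), 't': array([-0.01300447,  0.55303739,  1.65935351])}
side {'fx': 510.29860965950814, 'fy': 510.29860965950814, 'cx': 318.874180040296, 'cy': 202.3922842507115, 'R': array([[ 0.92932952, -0.36900099,  0.01359815],
       [-0.23744143, -0.62538851, -0.74331069],
       [ 0.28278651,  0.6875518 , -0.66880812]]), 't': array([-0.50549657,  0.18491438,  1.38746002])}
```

View pics/top0.png

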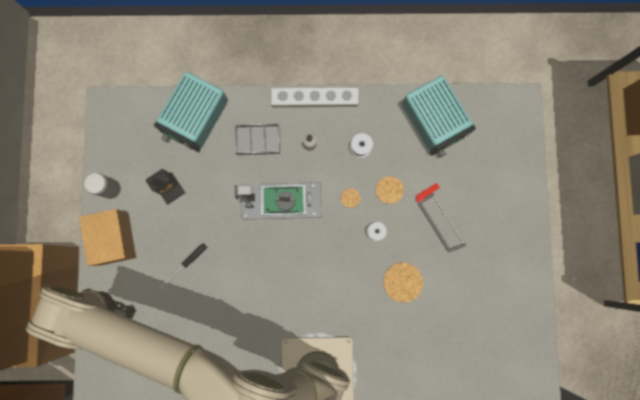

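View pics/side0.png

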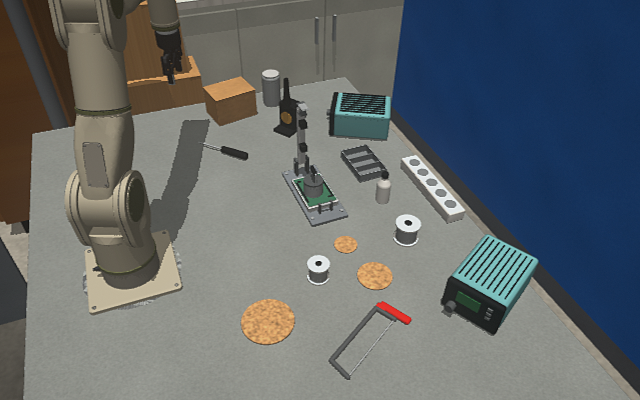

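Top view: the pot is on the board at about (286,200), with the bar hinge on the left at about (245,195), so holder +y is roughly world +y. The mat candidates are small (350,198), middle (390,190) and large (404,283). By the description I choose the middle one and will check it and the pot in a close crop.

```bash
cat > h.py <<'E'
import numpy as np,cv2
from station import get_state, eyes, workorder, bot
def ray(c,u,v,z):
    R,t=np.array(c['R']),np.array(c['t']); d=R.T@np.array([(u-c['cx'])/c['fx'],(v-c['cy'])/c['fy'],1]); o=-R.T@t
    return o+d*(z-o[2])/d[2]
def proj(c,X):
    p=np.array(c['R'])@np.array(X)+c['t']; return c['fx']*p[0]/p[2]+c['cx'],c['fy']*p[1]/p[2]+c['cy']
E
python3 - <<'E'
from h import *
im=cv2.imread('pics/top0.png');c=eyes.calibration('top')
hsv=cv2.cvtColor(im,cv2.COLOR_BGR2HSV)
m=cv2.inRange(hsv,(8,90,120),(25,255,255));n,l,st,ce=cv2.connectedComponentsWithStats(m)
for i in range(1,n):
    if st[i][4]>150:
        p=ray(c,*ce[i],.005); q=ray(c,ce[i][0]+1,ce[i][1],.005); print('mat',ce[i].round(1),p.round(4),'diam mm',2e3*np.sqrt(st[i][4]/np.pi)*np.linalg.norm(p-q))
a=im[165:240,225:415]
cv2.imwrite('pics/crop0.png',cv2.resize(a,None,fx=4.2,fy=4.2,interpolation=cv2.INTER_CUBIC))
E
```

```text
mat [625.7 181. ] [ 0.6258 -1.0712  0.005 ] diam mm 233.71789918605126
mat [389.2 189.6] [ 0.6046 -0.2543  0.005 ] diam mm 92.72561304093459
mat [350.  197.7] [ 0.5784 -0.1197  0.005 ] diam mm 64.32937845540094
mat [101.8 237.2] [0.4531 0.7205 0.005 ] diam mm 167.74149888861953
mat [ 31.  267.8] [0.3537 0.9527 0.005 ] diam mm 105.57290906979637
mat [402.7 281.9] [ 0.2914 -0.2914  0.005 ] diam mm 131.60382753805845
mat [ 30.8 353.1] [0.0754 0.939  0.005 ] diam mm 61.511983820353876
```

View pics/crop0.png

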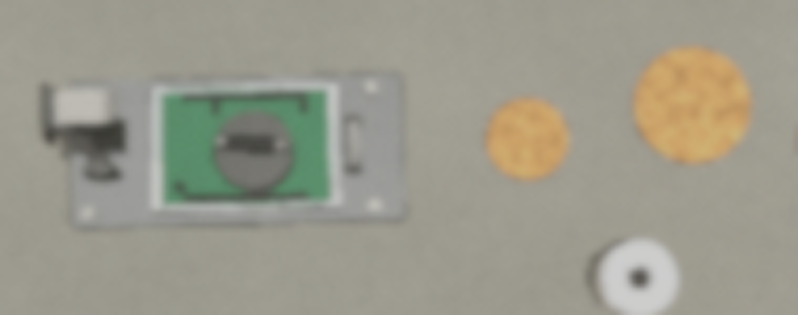

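The crop shows the middle mat (692,105), about 93 mm across, so that is the right one. It also shows the pot lid (253,150) with its handle running almost along world y, and the holder corners. Next I compute the poses and the first transfer.

Run:
```python
from h import *
from scipy.spatial.transform import Rotation as Ro
c=eyes.calibration('top'); f=lambda u,v,z:ray(c,(u+.5)/4.2+224.5,(v+.5)/4.2+164.5,z)
C=[f(*p,.012) for p in((65,83),(403,74),(405,217),(72,228))]
for p in C: print('corner',p.round(4))
print('holder',np.mean(C,0).round(4))
d=(C[0]+C[3]-C[1]-C[2]);print('yaw of holder y from world y',np.degrees(np.arctan2(-d[0],d[1])))
print('board',[f(*p,.03).round(4) for p in((163,93),(327,91),(329,203),(165,206))])
print('lid',f(253,150,.08).round(4),'grip',f(250,145,.122).round(4))
print('pin',f(354,145,.04).round(4),'reel',f(638,278,.055).round(4))
R=Ro.from_quat(get_state()['ee_rot']).as_matrix();print(R.round(3))
w=eyes.calibration('wrist');print('wrist cam pos',(-np.array(w['R']).T@w['t']).round(3),'fwd',np.array(w['R'])[2].round(3))
```

```text
corner [0.6273 0.2547 0.012 ]
corner [ 0.6317 -0.0196  0.012 ]
corner [ 0.515  -0.0198  0.012 ]
corner [0.5092 0.2483 0.012 ]
holder [0.5708 0.1159 0.012 ]
yaw of holder y from world y 1.084919508743019
board [array([0.6155, 0.1733, 0.03  ]), array([0.6157, 0.0418, 0.03  ]), array([0.5253, 0.0409, 0.03  ]), array([0.5244, 0.1717, 0.03  ])]
lid [0.5625 0.0982 0.08  ] grip [0.5612 0.0979 0.122 ]
pin [0.5705 0.0204 0.04  ] reel [ 0.4611 -0.2016  0.055 ]
[[-0.912  0.411 -0.   ]
 [ 0.411  0.912 -0.001]
 [-0.    -0.001 -1.   ]]
wrist cam pos [0.182 0.604 0.374] fwd [ 0.293 -0.134 -0.947]
```

Emit:
apply_moves:
  moves:
    - [1,-0.3,-0.2,-0.4,0]
    - [1,-0.6,-0.4,-0.7,0]
    - [1,-0.8,-0.5,-1,0]
    - [1,-1,-0.64,-1,0]

```text
clock: 0.5
ee_pos: [0.3355, 0.4504, 0.3551]
ee_rot: [0.21, 0.978, 0.002, 0.001]
ft_force: [0.4, -0.0, -0.4]
gripper_width: 1.002
gripper_force: 0.0
```

Emit:
apply_moves:
  moves:
    - [1,-0.35,-0.22,0,0]
    - [1,-0.7,-0.44,0,0]
    - [1,-1,-0.64,0,0]

```text
clock: 0.8
ee_pos: [0.4138, 0.3285, 0.3512]
ee_rot: [0.211, 0.978, -0.0, 0.0]
ft_force: [-0.7, 1.0, -0.5]
gripper_width: 1.001
gripper_force: 0.0
```

Emit:
apply_moves:
  moves:
    - [1,-0.35,-0.22,0,0]
    - [1,-0.7,-0.44,0,0]
    - [1,-1,-0.64,0,0]

```text
clock: 1.1
ee_pos: [0.4914, 0.2091, 0.3511]
ee_rot: [0.211, 0.978, -0.0, -0.0]
ft_force: [0.7, 0.9, 0.4]
gripper_width: 0.995
gripper_force: 0.0
```

Emit:
apply_moves:
  moves:
    - [1,-0.2,-0.1,0,0.1]
    - [1,-0.4,-0.2,0,0.2]
    - [1,-0.6,-0.3,0,0.3]
    - [1,-0.7,-0.5,0,0.4]
    - [1,-0.9,-0.6,0,0.5]
    - [1,-0.93,-0.62,0,0.6]
    - [1,-0.93,-0.62,0,0.7]
    - [1,-0.93,-0.62,0,0.73]
    - [1,-0.93,-0.62,0,0.73]
    - [1,-0.93,-0.62,0,0.73]

```text
clock: 2.1
ee_pos: [0.5614, 0.0981, 0.351]
ee_rot: [0.706, 0.708, -0.0, -0.0]
ft_force: [-0.2, -0.5, -0.2]
gripper_width: 1.001
gripper_force: 0.0
```

Run:
```python
from h import *
c=eyes.calibration('wrist');im=eyes.camera('wrist');cv2.imwrite('pics/w1.png',im);cs=eyes.calibration('side')
np.savez('w1.npz',**c)
print('pred grip',proj(c,(.5615,.098,.115)),'lid',proj(c,(.5625,.098,.08)))
s=eyes.camera('side');cv2.imwrite('pics/s1.png',cv2.resize(s[60:240,240:380],None,fx=3.3,fy=3.3,interpolation=cv2.INTER_CUBIC))
```

```text
pred grip (np.float64(307.1258682780449), np.float64(161.95225328641482)) lid (np.float64(308.01931459334793), np.float64(155.50619684675314))
```

View pics/w1.png

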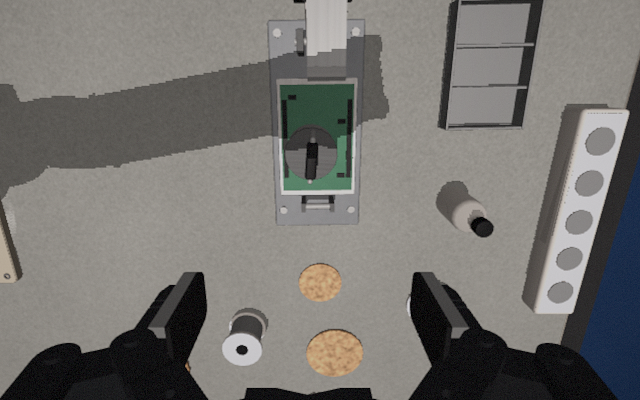

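View pics/s1.png

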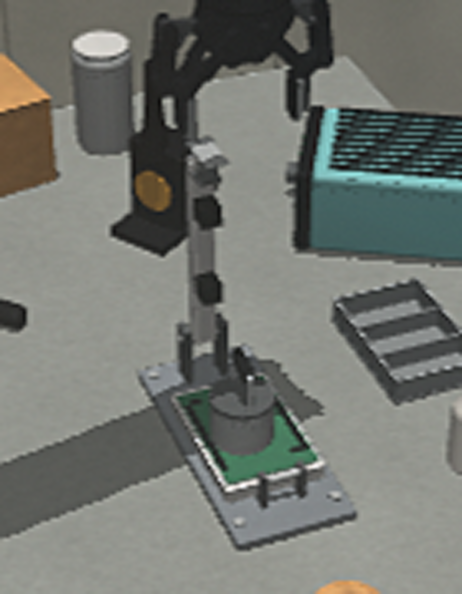

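Wrist view: the handle grip runs from (314,142) to (311,180), slightly clockwise. The middle mat is at (335,353). In the side crop the bar is near upright, with its end at crop (208,150) and the jaw pointing at the board side. I'll refine these numerically.

Run:
```python
from h import *
c=dict(np.load('w1.npz'));im=cv2.imread('pics/w1.png')
g=im.max(2); roi=np.zeros_like(g); roi[135:190,298:326]=1
m=((g<42)&(roi>0)).astype(np.uint8); n,l,st,ce=cv2.connectedComponentsWithStats(m)
for i in range(1,n):
    if st[i][4]>30:
        pts=np.argwhere(l==i)[:,::-1].astype(np.float32); r=cv2.minAreaRect(pts); print(st[i],ce[i].round(1),r)
        B=cv2.boxPoints(r); print([ray(c,*b,.118)[:2].round(4) for b in B]); print('grip c',ray(c,*r[0],.118).round(4))
hsv=cv2.cvtColor(im,cv2.COLOR_BGR2HSV)
m=cv2.inRange(hsv,(8,80,100),(25,255,255));n,l,st,ce=cv2.connectedComponentsWithStats(m)
for i in range(1,n):
    if st[i][4]>500: r=cv2.minAreaRect(np.argwhere(l==i)[:,::-1].astype(np.float32));print('mat',ce[i].round(1),ray(c,*ce[i],.005).round(4),st[i][2:])
print('holder corners',[ray(c,*p,.012)[:2].round(4) for p in((269,20),(364,20),(358.5,224),(275.5,224))])
print('board',[ray(c,*p,.03)[:2].round(4) for p in((278,81),(357,80),(354,192),(280,192))])
print('pin mid',ray(c,318,203,.04).round(4))
print('cam',(-c['R'].T@c['t']).round(4))
cs=eyes.calibration('side')
f=lambda p:((p[0]-240+.5)*3.3-.5,(p[1]-60+.5)*3.3-.5)
for th in (1.5,1.6,1.7,1.8,1.9):
    H=np.array([.5695,.221,.062]);u=np.array([0,-np.cos(th),np.sin(th)]);o=np.array([0,np.sin(th),np.cos(th)])
    print(th,[np.round(f(proj(cs,X))) for X in (H,H+.212*u,H+.212*u-.047*o,H+.175*u+.009*o)], (H+.212*u-.047*o).round(3))
```

```text
[305 142  13  37 256] [311.6 155.8] ((311.1961975097656, 160.00701904296875), (11.45698070526123, 36.33397674560547), 2.0454084873199463)
[array([0.559, 0.081]), array([0.5604, 0.1203]), array([0.5724, 0.1199]), array([0.5714, 0.0806])]
grip c [0.5658 0.1008 0.118 ]
mat [319.6 282. ] [ 0.5811 -0.1165  0.005 ] [  42   37 1241]
mat [334.3 352.6] [ 0.6076 -0.2521  0.005 ] [  57   47 2050]
holder corners [array([0.5149, 0.2503]), array([0.63  , 0.2506]), array([ 0.6361, -0.016 ]), array([ 0.5157, -0.0162])]
board [array([0.5255, 0.1803]), array([0.6224, 0.1817]), array([0.625 , 0.0381]), array([0.5247, 0.0379])]
pin mid [0.5761 0.0257 0.04  ]
cam [0.5618 0.181  0.494 ]
1.5 [array([204., 334.]), array([207., 156.]), array([226., 185.]), array([203., 184.])] [0.57  0.159 0.27 ]
1.6 [array([204., 334.]), array([199., 143.]), array([217., 168.]), array([197., 175.])] [0.57  0.18  0.275]
1.7 [array([204., 334.]), array([191., 134.]), array([209., 153.]), array([190., 167.])] [0.57  0.202 0.278]
1.8 [array([204., 334.]), array([184., 126.]), array([200., 140.]), array([184., 162.])] [0.57  0.223 0.279]
1.9 [array([204., 334.]), array([176., 121.]), array([192., 130.]), array([178., 158.])] [0.57  0.245 0.278]
```

Run:
```python
from h import *
print(get_state()['joint_positions'])
s=eyes.camera('side');t=eyes.camera('top')
a=cv2.resize(s[0:130,220:360],None,fx=3,fy=3,interpolation=cv2.INTER_CUBIC);b=cv2.resize(t[150:280,220:340],None,fx=3,fy=3,interpolation=cv2.INTER_CUBIC)
cv2.imwrite('pics/st2.png',np.hstack([a,b]))
```

```text
[-0.61667958  0.17438335  0.42805722  1.42695333 -0.07218431  1.5559012
 -0.19042606]
```

View pics/st2.png

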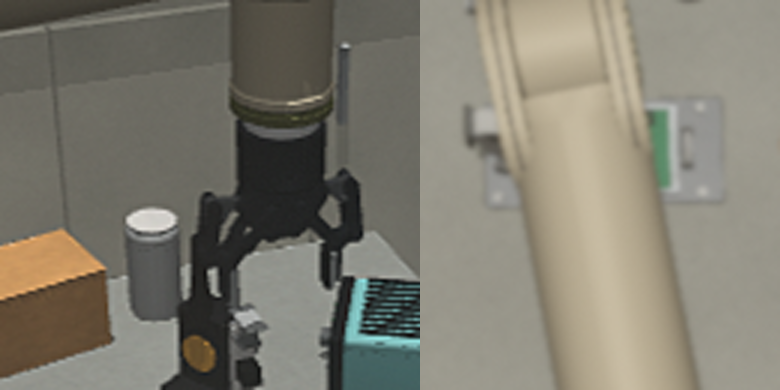

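No camera housing is visible on the gripper, and the wrist clears the jaw by about 30 mm, so I descend, biased slightly to -y.

Emit:
apply_moves:
  moves:
    - [1,-0.03,0.03,0.25,0.02]
    - [1,-0.03,0.03,0.5,0.02]
    - [1,-0.03,0.03,0.75,0.02]
    - [1,-0.03,0.03,1,0.02]
    - [1,-0.03,0.03,1,0.02]

```text
clock: 2.8
ee_pos: [0.5631, 0.0941, 0.2276]
ee_rot: [0.718, 0.696, -0.003, -0.001]
ft_force: [0.7, 0.4, -0.4]
gripper_width: 1.002
gripper_force: 0.0
```

Emit:
apply_moves:
  moves:
    - [1,0,0,0.2,0]
    - [1,0,0,0.4,0]
    - [1,0,0,0.6,0]
    - [1,0,0,0.8,0]
    - [1,0,0,1,0]
    - [1,0,0,1,0]

```text
clock: 3.4
ee_pos: [0.5641, 0.0943, 0.11]
ee_rot: [0.718, 0.696, -0.002, -0.001]
ft_force: [-1.5, 1.0, 0.0]
gripper_width: 1.001
gripper_force: 0.0
```

Run:
```python
from h import *
print(get_state()['ee_pos'],get_state()['ft_force'])
c=eyes.calibration('wrist');w=eyes.camera('wrist')
cv2.imwrite('pics/w3.png',w); print(proj(c,(.565,.1,.115)))
```

```text
[0.56414047 0.09434522 0.11000064] [-1.53151484  0.95699369  0.03297209]
(np.float64(307.78659683238453), np.float64(268.6585435920288))
```

View pics/w3.png

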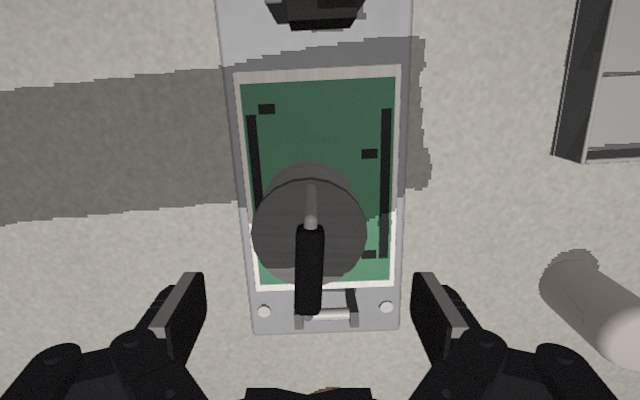

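Wrist view: the grip spans (309,225) to (309,315), centred between the fingers (≈308). Now I lower 14 mm, close and lift.

Emit:
apply_moves:
  moves:
    - [1,0,0,0.12,0]
    - [1,0,0,0.12,0]
    - [0,0,0,0.12,0]
    - [0,0,0,0.12,0]
    - [0,0,0,0.12,0]
    - [0,0,0,0.12,0]
    - [0,0,0,0.12,0]
    - [0,0,0,0.12,0]
    - [0,0,0,0.12,0]
    - [0,0,0,0.12,0]
  force: 50

```text
clock: 4.45
ee_pos: [0.5652, 0.0944, 0.0971]
ee_rot: [0.718, 0.696, 0.0, -0.0]
ft_force: [-1.2, -0.6, 3.6]
gripper_width: 0.131
gripper_force: 50.3
```

Emit:
apply_moves:
  moves:
    - [0,0,0,-0.05,0]
    - [0,0,0,-0.15,0]
    - [0,0,0,-0.35,0]
    - [0,0,0,-0.55,0]
    - [0,0,0,-0.75,0]
    - [0,0,0,-0.8,0]
    - [0,0,0,-0.8,0]

```text
clock: 5.15
ee_pos: [0.5656, 0.0945, 0.1938]
ee_rot: [0.718, 0.696, 0.001, 0.0]
ft_force: [-0.3, -0.3, -3.5]
gripper_width: 0.132
gripper_force: 49.5
```

Emit:
apply_moves:
  moves:
    - [0,-0.08,0.01,0,0]
    - [0,-0.25,0.03,0,0]
    - [0,-0.5,0.07,0,0]
    - [0,-0.75,0.1,0,0]
    - [0,-0.97,0.14,0,0]

```text
clock: 5.65
ee_pos: [0.5774, -0.0251, 0.1914]
ee_rot: [0.718, 0.696, -0.001, -0.0]
ft_force: [-0.1, 0.2, -3.2]
gripper_width: 0.128
gripper_force: 49.4
```

Emit:
apply_moves:
  moves:
    - [0,-0.25,0.03,0,0]
    - [0,-0.5,0.07,0,0]
    - [0,-0.75,0.1,0,0]
    - [0,-0.97,0.14,0,0]

```text
clock: 6.05
ee_pos: [0.5903, -0.1419, 0.1914]
ee_rot: [0.719, 0.696, -0.001, -0.001]
ft_force: [0.4, -0.3, -2.2]
gripper_width: 0.134
gripper_force: 49.4
```

Emit:
apply_moves:
  moves:
    - [0,-0.25,0.03,0,0]
    - [0,-0.5,0.07,0,0]
    - [0,-0.75,0.1,0,0]
    - [0,-0.9,0.13,0,0]
    - [0,-0.97,0.14,0.2,0]
    - [0,-0.97,0.14,0.4,0]
    - [0,-0.97,0.14,0.5,0]
    - [0,-0.97,0.14,0.5,0]
    - [0,-0.97,0.14,0.5,0]

```text
clock: 6.95
ee_pos: [0.6047, -0.2563, 0.1331]
ee_rot: [0.718, 0.696, -0.0, -0.0]
ft_force: [0.3, 0.3, -2.0]
gripper_width: 0.13
gripper_force: 49.4
```

Run:
```python
from h import *
s=get_state();print(s['ee_pos'],s['ee_rot'])
t=eyes.camera('top');w=eyes.camera('wrist');sd=eyes.camera('side')
b=cv2.resize(sd[200:320,310:440],(433,400),interpolation=cv2.INTER_CUBIC)
cv2.imwrite('pics/p4.png',np.hstack([w[:,150:500],b]))
# mat circle from side (undisturbed)
im=cv2.imread('pics/side0.png');c=eyes.calibration('side');m=cv2.inRange(cv2.cvtColor(im,cv2.COLOR_BGR2HSV),(8,80,100),(25,255,255))
n,l,st,ce=cv2.connectedComponentsWithStats(m)
for i in range(1,n):
    if st[i][4]>300: print(ce[i],ray(c,*ce[i],.005).round(4))
```

```text
[ 0.60468546 -0.25629205  0.13313836] [ 7.17958814e-01  6.96085581e-01 -6.51001988e-05 -2.44589395e-05]
[228.14384509  88.12033195] [0.4823 0.8637 0.005 ]
[345.15457413 244.05047319] [ 0.5772 -0.1206  0.005 ]
[374.40620957 275.47736093] [ 0.604  -0.2554  0.005 ]
[267.35391801 321.31966788] [ 0.2904 -0.2921  0.005 ]
```

View pics/p4.png

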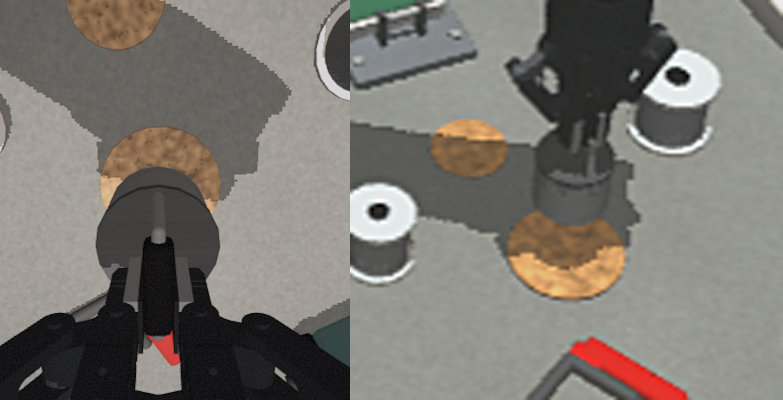

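The pot hangs upright over the middle mat: its lid is centred at crop x≈158, and the mat centre is ≈160. I lower it gently.

Emit:
apply_moves:
  moves:
    - [0,-0.02,0.01,0.12,0]
    - [0,-0.02,0.01,0.25,0]
    - [0,-0.02,0.01,0.35,0]
    - [0,-0.02,0.01,0.42,0]
    - [0,-0.02,0.01,0.46,0]
    - [0,-0.02,0.01,0.48,0]
    - [0,-0.02,0.01,0.49,0]
    - [0,-0.02,0.01,0.5,0]
    - [0,-0.02,0.01,0.5,0]
    - [0,-0.02,0.01,0.5,0]

```text
clock: 8.1
ee_pos: [0.606, -0.2587, 0.0732]
ee_rot: [0.718, 0.696, 0.0, 0.0]
ft_force: [-0.2, 0.1, -2.0]
gripper_width: 0.132
gripper_force: 49.4
```

Emit:
apply_moves:
  moves:
    - [0,0,0,0.01,0]
    - [0,0,0,0.015,0]
    - [0,0,0,0.02,0]
    - [0,0,0,0.02,0]
    - [0,0,0,0.02,0]

```text
clock: 8.6
ee_pos: [0.6063, -0.2591, 0.0721]
ee_rot: [0.718, 0.696, 0.001, 0.001]
ft_force: [-3.9, 1.1, 8.7]
gripper_width: 0.128
gripper_force: 51.2
```

Contact (+8.7 N), so I release.

Emit:
apply_moves:
  moves:
    - [0.16,0,0,0.012,0]
    - [0.2,0,0,0.012,0]
    - [0.25,0,0,0.012,0]
    - [0.35,0,0,0.012,0]
    - [0.5,0,0,0.012,0]
    - [0.6,0,0,0.012,0]
    - [0.6,0,0,0.012,0]
    - [0.6,0,0,0.012,0]
    - [0.6,0,0,0.012,0]

```text
clock: 9.5
ee_pos: [0.6058, -0.2587, 0.069]
ee_rot: [0.718, 0.696, 0.0, -0.0]
ft_force: [0.2, 0.2, -0.5]
gripper_width: 0.596
gripper_force: 0.0
```

Emit:
apply_moves:
  moves:
    - [0.6,0,0,-0.1,0]
    - [0.6,0,0,-0.3,0]
    - [0.6,0,0,-0.6,0]
    - [0.6,0,0,-1,0]
    - [0.6,0,0,-1,0]
    - [0.6,0,0,-1,0]

```text
clock: 10.1
ee_pos: [0.6065, -0.2591, 0.1912]
ee_rot: [0.718, 0.696, 0.001, 0.001]
ft_force: [-1.4, 0.2, -0.4]
gripper_width: 0.602
gripper_force: 0.0
```

Run:
```python
from h import *
s=get_state();print(s['clock'],s['ee_pos'],s['gripper_force'])
c=eyes.calibration('wrist');w=eyes.camera('wrist');sd=eyes.camera('side');cs=eyes.calibration('side')
b=cv2.resize(sd[200:320,310:440],(433,400),interpolation=cv2.INTER_CUBIC)
cv2.imwrite('pics/p5.png',np.hstack([w[:,150:500],b]))
def circ(c,X,r,k):
    return [proj(c,(X[0]+r*np.cos(a),X[1]+r*np.sin(a),X[2])) for a in np.arange(k)*2*np.pi/k]
for X,r in(((.606,-.2545,.055),.031),((.6053,-.254,.005),.048)): print(np.round([(u-150,v) for u,v in circ(c,X,r,4)]),proj(cs,X))
```

```text
10.1 [ 0.60647767 -0.2590623   0.19120675] 0.0
[[194. 182.]
 [154. 145.]
 [117. 184.]
 [157. 219.]] (np.float64(376.58252493692567), np.float64(262.7404151293806))
[[206. 166.]
 [153. 116.]
 [104. 170.]
 [157. 216.]] (np.float64(374.6187543505122), np.float64(274.9548948890633))
```

View pics/p5.png

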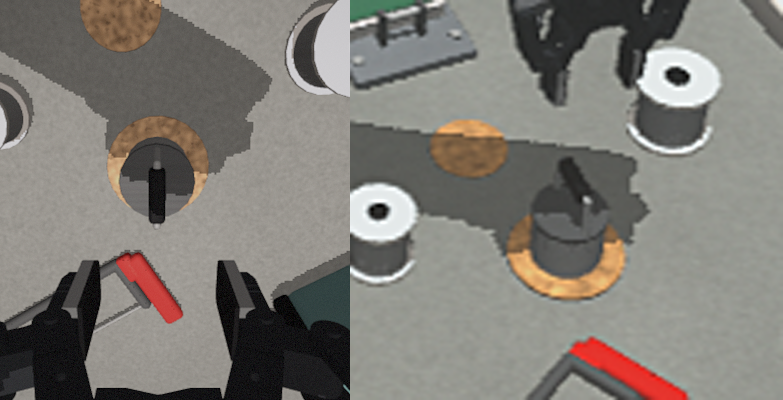

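The pot stands centred on the middle mat: lid about (157,180) in the wrist crop, as predicted. Next I shut the fingers and travel over to behind the bar.

Emit:
apply_moves:
  moves:
    - [0.4,0,0,-0.3,0]
    - [0.2,0.2,-0.05,-0.6,-0.02]
    - [0,0.5,-0.15,-0.9,-0.02]
    - [0,0.8,-0.25,-1,-0.02]
    - [0,1,-0.3,-1,-0.02]

```text
clock: 10.7
ee_pos: [0.5736, -0.1352, 0.3106]
ee_rot: [0.706, 0.708, 0.001, 0.0]
ft_force: [0.1, -0.3, -1.0]
gripper_width: -0.003
gripper_force: 0.0
```

Emit:
apply_moves:
  moves:
    - [0,0.3,0,-0.3,0]
    - [0,0.6,0,-0.6,0]
    - [0,0.9,0,-0.7,0]
    - [0,1,0,-0.7,0]

```text
clock: 11.1
ee_pos: [0.5739, -0.0129, 0.394]
ee_rot: [0.705, 0.709, 0.001, -0.0]
ft_force: [-0.6, -0.0, -0.6]
gripper_width: 0.002
gripper_force: 0.0
```

Emit:
apply_moves:
  moves:
    - [0,0.3,0,0,0]
    - [0,0.6,0,0,0]
    - [0,0.9,0,0,0]
    - [0,1,0,0,0]

```text
clock: 11.5
ee_pos: [0.5728, 0.1065, 0.3909]
ee_rot: [0.705, 0.709, -0.001, -0.001]
ft_force: [-0.2, 0.4, -0.8]
gripper_width: 0.004
gripper_force: 0.0
```

Emit:
apply_moves:
  moves:
    - [0,0.3,0,0,0]
    - [0,0.6,0,0,0]
    - [0,0.9,0,0,0]
    - [0,1,0,0,0]

```text
clock: 11.9
ee_pos: [0.5726, 0.2259, 0.3909]
ee_rot: [0.706, 0.709, -0.001, -0.001]
ft_force: [-0.5, -0.1, -1.3]
gripper_width: -0.001
gripper_force: 0.0
```

Emit:
apply_moves:
  moves:
    - [0,0.3,0,0,0]
    - [0,0.6,0,0,0]
    - [0,0.9,0,0,0]
    - [0,1,0,0,0]
    - [0,1,0,0,0]
    - [0,1,0,0,0]

```text
clock: 12.5
ee_pos: [0.5742, 0.3402, 0.3927]
ee_rot: [0.708, 0.706, -0.001, 0.001]
ft_force: [-0.2, -0.9, 0.9]
gripper_width: 0.003
gripper_force: 0.0
```

Emit:
apply_moves:
  moves:
    - [0,0,0,0.3,0]
    - [0,0,0,0.6,0]
    - [0,0,0,0.9,0]
    - [0,0,0,1,0]
    - [0,0,0,1,0]

```text
clock: 13.0
ee_pos: [0.5733, 0.3405, 0.2722]
ee_rot: [0.708, 0.707, -0.001, -0.0]
ft_force: [0.1, 0.5, 0.2]
gripper_width: -0.0
gripper_force: 0.0
```

Emit:
apply_moves:
  moves:
    - [0,0,0,0.2,0]
    - [0,-0.15,0,0.25,0]
    - [0,-0.3,0,0.25,0]
    - [0,-0.45,0,0.25,0]
    - [0,-0.6,0,0.25,0]
    - [0,-0.6,0,0.25,0]

```text
clock: 13.6
ee_pos: [0.5748, 0.2664, 0.2449]
ee_rot: [0.709, 0.705, 0.001, 0.001]
ft_force: [0.5, -1.4, 0.2]
gripper_width: -0.0
gripper_force: 0.0
```

Emit:
apply_moves:
  moves:
    - [0,-0.1,0,0,0]
    - [0,-0.2,0,0,0]
    - [0,-0.3,0,0,0]
    - [0,-0.4,0,0,0]
    - [0,-0.5,0,0,0]
    - [0,-0.6,0,0.03,0]
    - [0,-0.6,0,0.03,0]

```text
clock: 14.3
ee_pos: [0.5736, 0.1957, 0.2391]
ee_rot: [0.708, 0.706, -0.0, 0.0]
ft_force: [-0.2, -0.6, 0.3]
gripper_width: -0.0
gripper_force: 0.0
```

Emit:
apply_moves:
  moves:
    - [0,-0.15,0,0.03,0]
    - [0,-0.3,0,0.08,0]
    - [0,-0.44,0,0.17,0]

```text
clock: 14.6
ee_pos: [0.5738, 0.1437, 0.2189]
ee_rot: [0.707, 0.707, 0.0, 0.0]
ft_force: [0.6, 0.2, 1.5]
gripper_width: 0.0
gripper_force: 0.5
```

Run:
```python
from h import *
s=get_state();print(s['ft_force'],s['ft_torque'])
w=eyes.camera('wrist');sd=eyes.camera('side')
b=cv2.resize(sd[60:240,240:380],(311,400),interpolation=cv2.INTER_CUBIC)
cv2.imwrite('pics/p6.png',np.hstack([w[:,100:540],b]))
```

```text
[0.62537246 0.2129632  1.51410164] [ 0.0794676  -0.08387649  0.02358549]
```

View pics/p6.png

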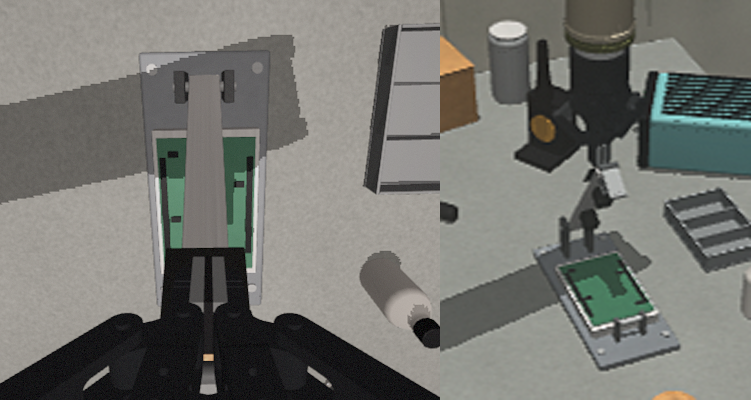

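The bar is following at about 1 rad, with the fingers on the pad. I continue along the arc.

Emit:
apply_moves:
  moves:
    - [0,-0.12,0,0.09,0]
    - [0,-0.25,0,0.18,0]
    - [0,-0.36,0,0.29,0]
    - [0,-0.46,0,0.4,0]
    - [0,-0.54,0,0.53,0]
    - [0,-0.61,0,0.65,0]
    - [0,-0.66,0,0.8,0]
    - [0,-0.71,0,0.9,0]
    - [0,-0.71,0,0.9,0]

```text
clock: 15.6
ee_pos: [0.5722, 0.059, 0.1089]
ee_rot: [0.707, 0.707, -0.002, -0.001]
ft_force: [-0.5, 0.2, 0.9]
gripper_width: -0.0
gripper_force: 0.0
```

Emit:
apply_moves:
  moves:
    - [0,-0.02,0,0.05,0]
    - [0,-0.04,0,0.1,0]
    - [0,-0.04,0,0.15,0]
    - [0,-0.05,0,0.2,0]
    - [0,-0.05,0,0.2,0]

```text
clock: 16.1
ee_pos: [0.573, 0.0543, 0.0862]
ee_rot: [0.707, 0.707, -0.001, -0.0]
ft_force: [-0.8, 0.0, 0.3]
gripper_width: 0.001
gripper_force: 0.0
```

Emit:
apply_moves:
  moves:
    - [0,0,0,0.03,0]
    - [0,0,0,0.06,0]
    - [0,0,0,0.08,0]
    - [0,0,0,0.1,0]
    - [0,0,0,0.12,0]
    - [0,0,0,0.12,0]

```text
clock: 16.7
ee_pos: [0.5733, 0.0545, 0.0722]
ee_rot: [0.707, 0.707, -0.0, -0.0]
ft_force: [-0.1, -0.3, -0.0]
gripper_width: 0.001
gripper_force: 0.0
```

Emit:
apply_moves:
  moves:
    - [0,0,0,0.01,0]
    - [0,0,0,0.02,0]
    - [0,0,0,0.03,0]
    - [0,0,0,0.03,0]

```text
clock: 17.1
ee_pos: [0.5736, 0.0545, 0.0708]
ee_rot: [0.707, 0.707, 0.0, -0.0]
ft_force: [-8.4, -1.4, 20.2]
gripper_width: -0.002
gripper_force: 10.1
```

Emit:
apply_moves:
  moves:
    - [0,0,0,0.006,0]
    - [0,0,0,0.01,0]
    - [0,0,0,0.01,0]

```text
clock: 17.4
ee_pos: [0.5738, 0.0545, 0.0706]
ee_rot: [0.707, 0.707, 0.001, -0.0]
ft_force: [-13.4, -0.2, 31.2]
gripper_width: -0.001
gripper_force: 15.3
```

Emit:
apply_moves:
  moves:
    - [0,0,0,-0.1,0]
    - [0,0,0,-0.4,0]
    - [0,0,0,-0.8,0]
    - [0,0,0,-1,0]
    - [0,0,0,-1,0]

```text
clock: 17.9
ee_pos: [0.5755, 0.0546, 0.1919]
ee_rot: [0.707, 0.707, 0.003, 0.002]
ft_force: [0.1, -0.2, -0.4]
gripper_width: 0.001
gripper_force: 0.0
```

Run:
```python
from h import *
s=get_state();print(s['clock'],s['ee_pos'],s['ft_force'])
sd=eyes.camera('side');cs=eyes.calibration('side');t=eyes.camera('top')
a=cv2.resize(sd[130:230,270:360],(495,550),interpolation=cv2.INTER_CUBIC)
b=cv2.resize(sd[200:320,310:440],(298,275),interpolation=cv2.INTER_CUBIC);e=cv2.resize(t[150:270,280:410],(298,275))
cv2.imwrite('pics/p7.png',np.hstack([a,np.vstack([b,e])]))
H=np.array([.572,.2215,.062])
for th in(0,.05,.1):
    u=np.array([0,-np.cos(th),np.sin(th)]);o=np.array([0,np.sin(th),np.cos(th)])
    print(th,[np.round((np.array(proj(cs,X))-[270,130])*5.5,1) for X in(H+.212*u,H+.212*u-.047*o,H+.175*u+.009*o,[.572,.0215,.04])])
```

```text
17.9 [0.57546519 0.0546264  0.19192798] [ 0.05139078 -0.16776878 -0.44909343]
0 [array([312.2, 392.7]), array([310.2, 456.3]), array([286.9, 338.2]), array([302.9, 409. ])]
0.05 [array([312.5, 377.7]), array([312.1, 444.5]), array([286.7, 325.3]), array([302.9, 409. ])]
0.1 [array([312.4, 362. ]), array([313.6, 431.9]), array([286.3, 311.9]), array([302.9, 409. ])]
```

View pics/p7.png

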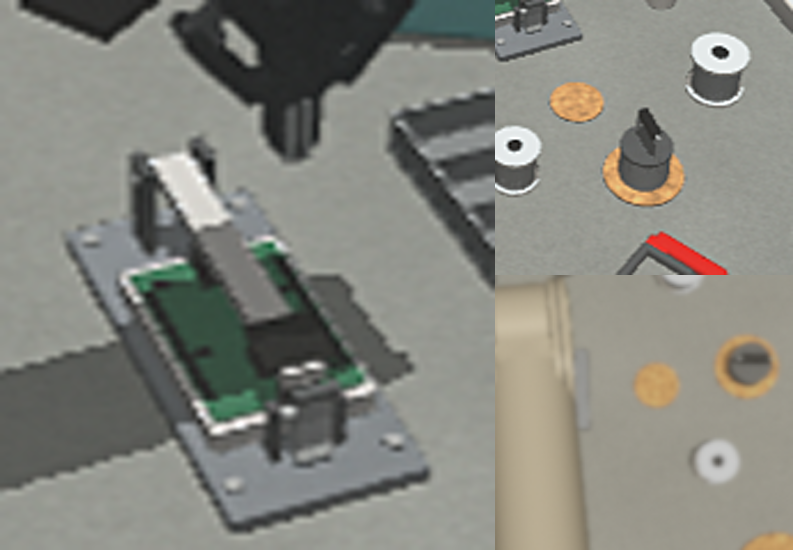

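The final view shows the bar level (pad at about (287,343), predicted (287,338)), the jaw bottom at about (312,457) under the pin, and the pot upright on its mat. The arm is clear, so I hand in.

```bash
python3 -c "
from station import workorder
print(workorder.job_done())"
```

```text
the job is handed in; nothing more can be done
None
```

I handed the job in at about 18 s, with no verdict returned: in the last pictures the pot stands upright and released on the middle cork mat, and the bar is level with its jaw under the catch pin.

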